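# Turn the small turned bowl mouth-up for oiling

## Task

Three turned wooden vessels stand mouth-down on the woodworking bench. Turn the smallest one, the low round-bottomed bowl, the right way up and set it down without dropping it so that it stands mouth-up on its foot, wholly on the square cork mat, ready to be oiled inside. Leave the big bowl and the tall tumbler mouth-down where they are.

Things in the scene. Friction and masses are not known exactly. Their poses are not given: they have to be found in the camera images.
- small_bowl: bowl to turn: pale wood, 66 mm wide, 54 tall, wall 5, 90 g; starts mouth-down. Origin: mouth centre; z points from mouth to foot (down once mouth-up). Side straight for 25 mm from the rim, then a 33 mm radius ball shape to a flat 30 mm foot. Bottom-heavy: let go lying on its side, it rolls on to its foot, moving ~50 mm the way the foot pointed; if fingers block it, it finishes as they draw back.
- mat: cork mat fixed to the bench, 160 x 160 mm, 6 mm thick. Origin: centre of its underside, on the bench; x and y along its sides, z up.
- big_bowl: bystander to leave alone: pale wooden bowl, mouth-down, 110 mm across the rim, 60 mm across the foot, 62 mm tall. Origin: centre of its mouth, on the bench; z up.
- tumbler: bystander to leave alone: straight tall pale wooden tumbler, mouth-down, 64 mm in diameter, 80 mm tall. Origin: centre of its mouth, on the bench; z up.
Not all that is in view belongs to the job. Of the things shaped like the mat, the cork one is meant. What is shaped like the small_bowl but yellow is not meant.

How it is judged:
At the end, for the whole second after the job is handed in: The small bowl stands at rest mouth-up on its foot (within 10 degrees) on the cork mat, its middle within 50 mm of the mat's middle along each side of the mat (so that it is wholly on the mat, to within 3 mm); the big bowl and the tumbler are still mouth-down within 30 mm of where they stood (angle between small_bowl's own z axis and vertical above 2.96 rad and x of small_bowl in the frame of mat between -0.05 and 0.05 m and y of small_bowl in the frame of mat between -0.05 and 0.05 m and height (world z) of small_bowl between 0.054 and 0.066 m and linear speed of small_bowl below 0.03 m/s and distance of each of big_bowl, tumbler from where it was at the start of the episode below 0.03 m and angle between each of big_bowl, tumbler's own z axis and vertical below 0.17 rad); the robot touches nothing.
It fails at once if the small bowl is dropped or thrown (faster than 1 m/s while not held: a fall of more than about 50 mm) (linear speed of small_bowl above 1 m/s and contact force between the fingers and small_bowl below 0.1 N).
It fails at once if the big bowl or the tumbler is knocked over or moved more than 50 mm (distance of any of big_bowl, tumbler from where it was at the start of the episode above 0.05 m or angle between any of big_bowl, tumbler's own z axis and vertical above 0.6 rad).
It also fails if it takes over 48 s, if anything falls off the work surface, if the arm or the gripper's body presses on something with over 40 N, if the wrist force passes 120 N, or if a joint passes its speed limit or range.

## Robot

A 6-joint arm with a two-finger parallel gripper is mounted at the origin on the work surface. World frame = base frame: x ahead of the robot, y to its left, z up, the work surface at z = 0. Lengths are in m, angles in rad, forces in N, time in s.
With the tool pointing down it reaches from about 0.3 to 0.875 m from the base axis. Payload 6.4 kg.
Tool frame: the origin (TCP) lies midway between the tips of the shut fingers; the grasp point (between the pads) lies 19 mm behind it; z points along the fingers, y is the line along which they close (so a half turn about z gives the same grasp; the last joint's range is limited). The gripper opens to 85 mm and grips with 20 to 120 N. Pads are 22 mm wide; open, the fingers measure 114 mm over their backs; the gripper's body (76 mm by 85 mm) begins 54 mm behind the grasp point. The pads swing forward as they close: fully open they stand 13 mm farther back than shut.
Start: joints at [0.941, 0.181, 1.607, -0, 1.354, -0.206], TCP at [0.236, 0.524, 0.231] pointing down, gripper open.
Joint ranges: [-2.99, 2.99], [-0.89, 2.07], [0.3, 2.58], [-1.14, 4.28], [0, 2.63], [-3.12, 3.12]. Speed limits (rad/s): [2.57, 2.57, 3.01, 3.14, 3.14, 3.14].

## Interface

Orientations are given as a unit quaternion [w, x, y, z].
In Python, from bench import status, camera, ctrl gives the robot as it stands. The module is installed in compiled form; this text tells all that it offers.
- The arm moves only by the shell command python3 -m handwheel 'ROWS'. ROWS is JSON, a list that holds one entry, the list of rows, each a list of 7 numbers: the opening, from -1 (shut) to 1 (fully open), then the shift along the tool's x, y, z in cm, then the turn, a rotation vector about the tool's x, y, z in degrees. A call has 1 to 10 rows; each row is the pose to reach, as a shift and turn from the pose commanded when the call began, along the tool's axes at that moment; what a row does not reach only later rows make up. A row lasts 1/8 s, in which the tool goes at most 62.5 mm and 10.7 degrees, less where a joint would pass 70% of its speed; a pose out of reach is approached as far as the arm can. A call with a gripper value outside its range is refused whole. The fingers move at their own pace and stop on an object; the grip force is fixed at half the most. Time passes only in rows, so rows that repeat a pose let the fingers close. It gives the time, the measured TCP pose, the force, the opening and the grip force at its end, in the units of the state.
- status.get_obs(): the state, without advancing time (a new reading comes with each control period).
- camera(name): name is "scene" or "top" or "wrist"; returns a dict with "frame" (400x640x3 uint8, blue, green, red), "depth" (400x640 float32, m along the optical axis (not along the pixel's ray), 0 where there is no reading), "fx", "fy", "cx", "cy" (pixels), "extrinsics" (4x4, takes a point from camera to world coordinates); the wrist camera has in their place "hand_eye" (4x4, takes a point from camera to tool coordinates, whose origin is the TCP and whose axes are the flange's). Camera axes: x right, y down, z forward; pixel columns grow to the right and rows downward; lengths in m; the calibration is good to about 2 mm. A picture is of the moment at which its call begins: read the wrist's pose just before it.
- ctrl.hand_in(): hands the job in; it is judged then, once.
The state is a dict: "time_s": time; "q": joint angles; "dq": joint speeds; "joint_efforts": joint torques, N m; "eef_pos": TCP position; "eef_rot": TCP orientation; "wrist_force": force on the tool from outside, world axes, zero at the start; "torque": the same for the moment, N m; "opening": opening from 0.0 (shut) to 1.0 (fully open); "grasp_force": force on a finger pad.
Only numpy, scipy, OpenCV 4.12 (cv2) and the standard library are available. Lean on these libraries where they do the work, as an engineer would, in place of code of your own. Each camera call takes 0.05 s, during which the arm holds its last target. There are 200 camera calls.

## Working session

There is one attempt and no reset: what is moved stays moved. The work goes in short steps, Python scripts to look and compute and a shell command to move; the robot and the scene stay as the last step left them, time stands still between calls to the robot, and variables do not carry over. Pictures are saved under pics/ and viewed, at most 10 in all, crops included, and the job is handed in when it is done.

```bash
mkdir -p pics; cat > h.py <<'E'
import numpy as np, cv2
from bench import status, camera, ctrl
from scipy.spatial.transform import Rotation as R
def tool():
    o=status.get_obs(); q=o["eef_rot"]; T=np.eye(4)
    T[:3,:3]=R.from_quat([q[1],q[2],q[3],q[0]]).as_matrix(); T[:3,3]=o["eef_pos"]; return T,o
def pts(c,E):
    d=c["depth"]; v,u=np.mgrid[:400,:640]
    p=np.stack([(u-c["cx"])/c["fx"]*d,(v-c["cy"])/c["fy"]*d,d,np.ones_like(d)],-1)
    return (p@E.T)[...,:3]
E
python3 - <<'E'
from h import *
c=camera("top"); cv2.imwrite("pics/top.png",c["frame"]); np.save("top.npy",pts(c,c["extrinsics"]))
c=camera("scene"); cv2.imwrite("pics/scene.png",c["frame"]); np.save("scene.npy",pts(c,c["extrinsics"]))
T,o=tool(); print(T.round(3),o["opening"],o["time_s"])
E
```

```text
[[-0.912  0.411 -0.001  0.236]
 [ 0.411  0.912 -0.001  0.524]
 [ 0.    -0.002 -1.     0.23 ]
 [ 0.     0.     0.     1.   ]] 0.9977284170705129 0.1
```

View pics/top.png

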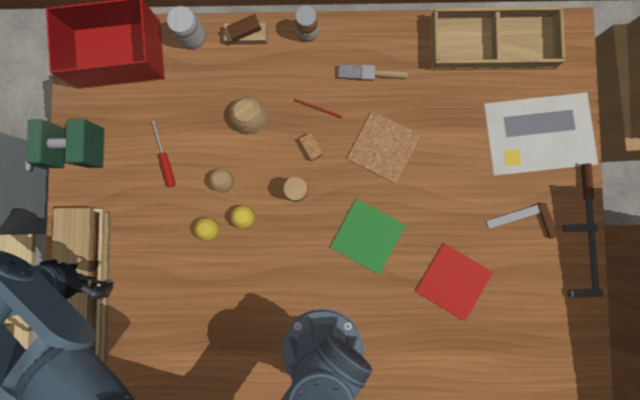

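View pics/scene.png

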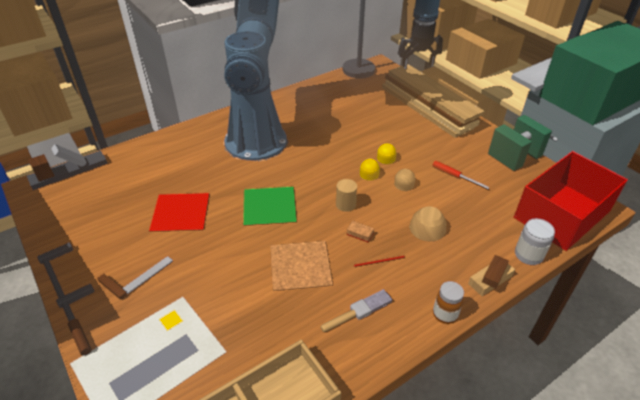

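Top view: the candidates for the small bowl are pale (220,180), yellow (206,229) and yellow (242,216). The pale one fits, since yellow is excluded. The tumbler is at (295,188), the big bowl at (247,115), and the cork mat at (384,147), as opposed to the green (368,236) and red (455,281) ones.

```bash
python3 - <<'E'
from h import *
P=np.load("top.npy"); S=np.load("scene.npy"); im=cv2.imread("pics/top.png")
cv2.imwrite("pics/crop.png",cv2.resize(im[90:250,180:440],None,fx=3,fy=3,interpolation=cv2.INTER_CUBIC))
def blob(n,u0,u1,v0,v1,zmin):
    p=P[v0:v1,u0:u1].reshape(-1,3); p=p[p[:,2]>zmin]
    (c,r,a)=cv2.minAreaRect((p[:,:2]*1000).astype(np.float32)); e=cv2.minEnclosingCircle((p[:,:2]*1000).astype(np.float32))
    top=p[p[:,2]>p[:,2].max()-.004]
    print(n,len(p),np.round(c),np.round(r),round(a,1),np.round(e[0]),round(e[1]),"zmax",p[:,2].max().round(3),"topmean",top.mean(0).round(3))
blob("small",200,236,162,200,.015)
blob("y1",190,222,212,246,.015); blob("y2",226,260,202,232,.015)
blob("tumb",276,314,170,208,.015); blob("big",220,272,90,138,.015)
blob("block",297,324,130,163,.01)
blob("bench",200,236,162,200,-.1)
m=(S[...,2]>.003)&(S[...,2]<.015); 
for n,c in (("top mat",[P[113,377],P[135,420],P[181,397],P[152,347],P[147,384]]),("scene",[S[243,273],S[241,326],S[285,330],S[288,275],S[265,300]])): print(n,np.round(c,3).tolist())
E
```

```text
small 451 [410. 153.] [362.  63.] 62.6 [413. 152.] 181 zmax 1.225 topmean [ 0.341 -0.015  1.225]
y1 460 [341. 170.] [ 62. 370.] 0.1 [345. 170.] 185 zmax 1.225 topmean [ 0.341 -0.015  1.225]
y2 443 [373. 120.] [270.  62.] 89.6 [360. 120.] 136 zmax 1.225 topmean [ 0.341 -0.015  1.225]
tumb 466 [402.  48.] [165.  61.] 25.7 [408.  37.] 84 zmax 1.225 topmean [ 0.341 -0.015  1.225]
big 1066 [515. 134.] [445. 103.] 27.6 [526. 113.] 224 zmax 1.225 topmean [ 0.341 -0.015  1.225]
block 355 [479.   2.] [274.  49.] 17.1 [477.   9.] 138 zmax 1.225 topmean [ 0.341 -0.015  1.225]
bench 1368 [449. 167.] [403. 127.] 76.9 [438. 169.] 208 zmax 1.225 topmean [ 0.341 -0.015  1.225]
top mat [[0.673, -0.16, 0.008], [0.608, -0.282, 0.007], [0.475, -0.215, 0.004], [0.561, -0.072, 0.001], [0.573, -0.178, 0.01]]
scene [[0.463, -0.2, 0.002], [0.54, -0.066, -0.003], [0.683, -0.154, 0.007], [0.608, -0.28, 0.006], [0.578, -0.181, 0.004]]
```

View pics/crop.png

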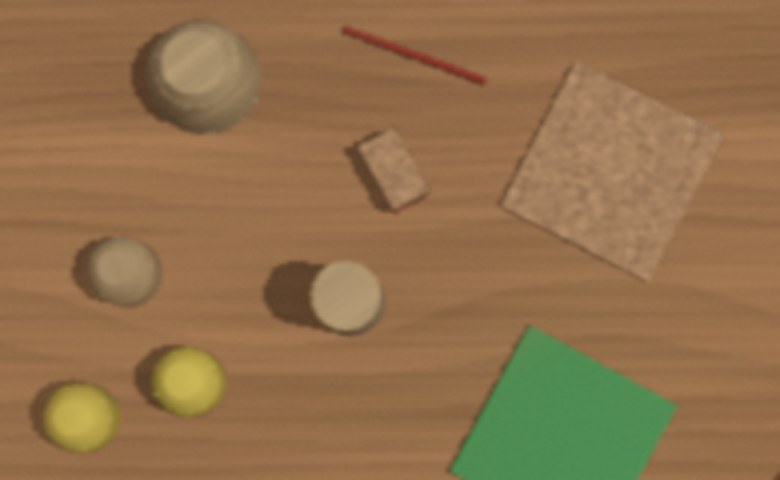

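The crop confirms it: pale small bowl at (220,180), two yellow decoys below it, cork mat upper right with its own corners. Redoing the blob numbers without the pixels that have no depth reading.

```bash
python3 - <<'E'
from h import *
P=np.load("top.npy")
def blob(n,u0,u1,v0,v1,zmin):
    p=P[v0:v1,u0:u1].reshape(-1,3); p=p[(p[:,2]>zmin)&(p[:,2]<.2)]
    e=cv2.minEnclosingCircle((p[:,:2]*1000).astype(np.float32)); top=p[p[:,2]>np.percentile(p[:,2],98)-.006]
    print(n,len(p),np.round(p[:,:2].min(0),3),np.round(p[:,:2].max(0),3),"circ",np.round(e[0]),round(e[1]),"z98",np.percentile(p[:,2],98).round(3),"top",top.mean(0).round(3))
blob("small",200,236,162,200,.018)
blob("y1",190,222,212,246,.018); blob("y2",226,260,202,232,.018)
blob("tumb",276,314,170,208,.018); blob("big",220,272,90,138,.018)
blob("block",297,324,130,163,.012)
T,o=tool()
p=np.array([.41,.153,.2]); print("delta tool cm",(T[:3,:3].T@(p-T[:3,3])*100).round(1))
E
```

```text
small 439 [0.447 0.254] [0.51  0.318] circ [479. 286.] 33 z98 0.057 top [0.479 0.286 0.054]
y1 444 [0.31  0.293] [0.372 0.355] circ [341. 324.] 32 z98 0.059 top [0.341 0.325 0.055]
y2 437 [0.343 0.192] [0.405 0.254] circ [374. 223.] 33 z98 0.058 top [0.374 0.224 0.055]
tumb 456 [0.418 0.041] [0.48  0.102] circ [449.  71.] 31 z98 0.085 top [0.449 0.072 0.081]
big 1032 [0.617 0.16 ] [0.719 0.264] circ [668. 213.] 52 z98 0.066 top [0.668 0.213 0.063]
block 354 [ 0.536 -0.   ] [0.613 0.062] circ [574.  31.] 38 z98 0.031 top [0.575 0.031 0.027]
delta tool cm [-31.1 -26.6   3.1]
```

```bash
cat >> h.py <<'E'
def pose(g,az,e,s=1):
    """grasp point g, tool z heading az deg, e deg below horizontal, s=-1: rolled half turn"""
    a,e=np.radians([az,e]); z=np.array([np.cos(e)*np.cos(a),np.cos(e)*np.sin(a),-np.sin(e)])
    y=s*np.array([-np.sin(a),np.cos(a),0]); T=np.eye(4)
    T[:3,:3]=np.c_[np.cross(y,z),y,z]; T[:3,3]=np.array(g)+.019*z; return T
def row(D):
    T,o=tool(); M=np.linalg.inv(T)@D
    print("cm",(M[:3,3]*100).round(1),"deg",np.degrees(R.from_matrix(M[:3,:3]).as_rotvec()).round(1))
def st():
    T,o=tool(); print("t",round(o["time_s"],2),"q",np.round(o["q"],2),"tcp",T[:3,3].round(3),"z",T[:3,2].round(2),"y",T[:3,1].round(2),"open",round(o["opening"],2),"F",np.round(o["wrist_force"],1),"grip",round(o["grasp_force"],1))
E
python3 - <<'E'
from h import *
row(pose([.46,.38,.17],-78,35)); row(pose([.46,.38,.17],-78,35,-1)); row(pose([.46,.38,.17],-60,60))
E
```

```text
cm [-27.2  -5.1   7.1] deg [ 25.6 -50.8  49.5]
cm [-27.2  -5.1   7.1] deg [  59.7   30.1 -114.7]
cm [-27.1  -4.4   7.7] deg [  9.3 -29.   34.9]
```

```bash
R1='[0.99,-27,-5,7,25.6,-50.8,49.5]'; python3 -m handwheel '[[[1,-27,-5,2,25.6,-50.8,49.5],[1,-27,-5,2,25.6,-50.8,49.5],[1,-27,-5,2,25.6,-50.8,49.5],[1,-27,-5,2,25.6,-50.8,49.5],[1,-27,-5,2,25.6,-50.8,49.5],[1,-27,-5,2,25.6,-50.8,49.5],[1,-27,-5,2,25.6,-50.8,49.5],[1,-27,-5,2,25.6,-50.8,49.5]]]'; python3 -c "
from h import *
st(); row(pose([.46,.38,.17],-78,35)); row(pose([.46,.38,.17],-78,60,1))"
```

```text
time_s: 1.1
eef_pos: [0.4611, 0.3673, 0.2068]
eef_rot: [0.359, 0.557, 0.69, -0.293]
wrist_force: [-0.8, 0.7, -1.4]
opening: 1.006
grasp_force: 0.0
t 1.1 q [ 0.83  0.7   1.22 -0.76  1.83  0.66] tcp [0.461 0.367 0.207] z [ 0.17 -0.8  -0.57] y [ 0.98  0.21 -0.  ] open 1.01 F [-0.8  0.7 -1.4] grip 0.0
cm [3.7 0.2 3. ] deg [-0.1  0.1  0.2]
cm [4.6 0.2 2.8] deg [-0.2 25.1  0.2]
```

```bash
cat >> h.py <<'E'
def Ax(a,t): return R.from_euler(a,t).as_matrix()
def fk(q,p):
    d1,a2,b3,c4,lat,d6=p
    R1=Ax('z',q[0]); R2=R1@Ax('y',q[1]); R3=R1@Ax('y',q[1]+q[2]); R4=R3@Ax('z',S4*q[3]); R6=R4@Ax('y',q[4])@Ax('z',q[5])@C
    return R1@[0,lat,d1]+R2@[0,0,a2]+R3@[b3,0,c4]+R6@[0,0,d6], R6
S4=1; C=np.eye(3)
E
python3 - <<'E'
import h; from h import *
from scipy.optimize import least_squares
T,o=tool(); Q=[np.array([0.941,0.181,1.607,0,1.354,-0.206]),np.array(o["q"])]
T0=np.array([[-.912,.411,-.001,.236],[.411,.912,-.001,.524],[0,-.002,-1,.23],[0,0,0,1]]); TT=[T0,T]
z=np.zeros(6)
for s in(1,-1):
    h.S4=s; h.C=np.eye(3)
    for q,t in zip(Q,TT): print(s,(fk(q,z)[1].T@t[:3,:3]).round(2).tolist())
for s6 in (1,-1):
  for s in (1,-1):
    h.S4=s
    h.C=np.eye(3)
    f=lambda p:np.concatenate([fk(q,p)[0]-t[:3,3] for q,t in zip(Q,TT)])
    r=least_squares(lambda p:np.r_[f(p),.02*(p-[.3,.4,0,.4,.118,.3])],[.3,.4,0,.4,.118,.3]); print(s,r.x.round(3),np.abs(f(r.x)).max())
E
```

```text
1 [[0.0, -1.0, 0.0], [1.0, 0.0, 0.0], [0.0, 0.0, 1.0]]
1 [[0.0, -1.0, -0.0], [1.0, -0.0, 0.0], [-0.0, -0.0, 1.0]]
-1 [[0.0, -1.0, 0.0], [1.0, 0.0, 0.0], [0.0, 0.0, 1.0]]
-1 [[-0.68, -0.61, -0.41], [0.39, 0.18, -0.9], [0.62, -0.78, 0.12]]
1 [0.278 0.425 0.04  0.506 0.118 0.319] 0.0004054515583952478
-1 [-0.891 -0.751 -1.708  0.344  0.109 -0.291] 0.024535772092673686
1 [0.278 0.425 0.04  0.506 0.118 0.319] 0.0004054515583952478
-1 [-0.891 -0.751 -1.708  0.344  0.109 -0.291] 0.024535772092673686
```

```bash
cat >> h.py <<'E'
from scipy.optimize import least_squares
PRM=[.278,.425,.04,.506,.118,.319]; C=Ax('z',np.pi/2)
LO=np.array([-2.99,-.89,.3,-1.14,0,-3.12]); HI=np.array([2.99,2.07,2.58,4.28,2.63,3.12])
def ik(D,seeds=None):
    best=None
    for q0 in (seeds if seeds is not None else [[.3,.7,1.5,-.7,1.5,x] for x in(-2,.6,2)]+[[.3,.7,1.5,1.5,1.5,x] for x in (-2,0,2)]+[[0,.7,1.5,3.1,.5,x] for x in (-2,0,2)]):
        def f(q):
            p,r=fk(q,PRM); return np.r_[10*(p-D[:3,3]),R.from_matrix(r.T@D[:3,:3]).as_rotvec()]
        r=least_squares(f,np.clip(q0,LO+.01,HI-.01),bounds=(LO,HI))
        if best is None or r.cost<best.cost: best=r
    m=np.minimum(best.x-LO,HI-best.x).min()
    return best.cost<1e-5,m,best.x
E
python3 - <<'E'
from h import *
for n,g,es in (("grasp",[.479,.286,.029],(25,35,45)),("place",[.577,-.18,.042],(15,25))):
  for s in (1,-1):
    for e in es:
      out=[]
      for az in range(-180,180,20):
        ok,m,q=ik(pose(g,az,e,s))
        if ok and m>.05: out.append((az,round(m,2),q[3:].round(1).tolist()))
      print(n,s,e,out)
E
```

```text
grasp 1 25 [(-180, np.float64(0.5), [0.2, 2.1, 1.8]), (-160, np.float64(0.43), [-0.0, 2.2, 1.6]), (-140, np.float64(0.46), [-0.3, 2.2, 1.3]), (-120, np.float64(0.58), [-0.5, 2.1, 1.1]), (-100, np.float64(0.45), [-0.7, 1.9, 1.0]), (-80, np.float64(0.27), [-0.9, 1.6, 0.9]), (-60, np.float64(0.06), [-1.1, 1.4, 0.9]), (0, np.float64(0.28), [3.9, 0.9, 1.3]), (20, np.float64(0.14), [3.1, 0.9, 1.6]), (40, np.float64(0.14), [2.3, 1.0, 1.8]), (60, np.float64(0.26), [1.7, 1.1, 1.9]), (80, np.float64(0.47), [1.3, 1.2, 2.0]), (100, np.float64(0.71), [1.0, 1.4, 2.1]), (120, np.float64(0.96), [0.8, 1.6, 2.1]), (140, np.float64(0.83), [0.6, 1.8, 2.1]), (160, np.float64(0.65), [0.4, 2.0, 2.0])]
grasp 1 35 [(-180, np.float64(0.67), [0.2, 2.0, 1.8]), (-160, np.float64(0.61), [-0.0, 2.0, 1.6]), (-140, np.float64(0.64), [-0.2, 2.0, 1.3]), (-120, np.float64(0.71), [-0.4, 1.9, 1.1]), (-100, np.float64(0.53), [-0.6, 1.7, 1.0]), (-80, np.float64(0.35), [-0.8, 1.5, 0.9]), (-60, np.float64(0.16), [-1.0, 1.3, 0.8]), (0, np.float64(0.26), [4.0, 0.6, 1.1]), (20, np.float64(0.17), [3.1, 0.6, 1.6]), (40, np.float6
[... 5072 characters left out ...]
60, np.float64(0.1), [-0.2, 2.5, -1.7])]
place -1 25 [(-180, np.float64(0.38), [-0.4, 2.2, -2.0]), (-160, np.float64(0.52), [-0.6, 2.1, -2.2]), (-140, np.float64(0.35), [-0.8, 1.8, -2.3]), (-120, np.float64(0.18), [-1.0, 1.6, -2.3]), (-40, np.float64(0.31), [3.6, 0.8, -1.8]), (-20, np.float64(0.22), [2.8, 0.8, -1.4]), (0, np.float64(0.27), [2.1, 0.9, -1.2]), (20, np.float64(0.43), [1.6, 1.1, -1.1]), (40, np.float64(0.66), [1.2, 1.3, -1.0]), (60, np.float64(0.92), [1.0, 1.5, -0.9]), (80, np.float64(0.91), [0.8, 1.7, -1.0]), (100, np.float64(0.69), [0.6, 1.9, -1.0]), (120, np.float64(0.49), [0.4, 2.1, -1.2]), (140, np.float64(0.34), [0.2, 2.3, -1.4]), (160, np.float64(0.3), [-0.1, 2.3, -1.7])]
```

The arm model fits and both ends are reachable. The plan is to grip with the tool 30° below horizontal and heading about -80°, then lift and pitch about 135° about tool y through straight down. The bowl then goes on to the mat with its foot about 45° below horizontal.

```bash
python3 - <<'E'
from h import *
D=pose([.479,.286,.029],-80,30); D[:3,3]+=.008*D[:3,2]; P=D.copy(); P[:3,3]-=.11*D[:3,2]; row(P); print(P[:3,3])
E
```

```text
cm [10.5  0.4  8.7] deg [ 1.6 -4.9  1.3]
[0.46651815 0.35678809 0.0705    ]
```

```bash
python3 -m handwheel '[[[1,10.5,0.4,8.7,1.6,-4.9,1.3],[1,10.5,0.4,8.7,1.6,-4.9,1.3],[1,10.5,0.4,8.7,1.6,-4.9,1.3],[1,10.5,0.4,8.7,1.6,-4.9,1.3],[1,10.5,0.4,8.7,1.6,-4.9,1.3]]]' >/dev/null; python3 - <<'E'
from h import *
D=pose([.479,.286,.029],-80,30); D[:3,3]+=.008*D[:3,2]; st(); row(D)
c=camera("wrist"); cv2.imwrite("pics/w1.png",c["frame"])
E
```

```text
t 1.73 q [ 0.83  0.92  1.18 -0.78  1.76  0.81] tcp [0.47  0.359 0.079] z [ 0.15 -0.85 -0.51] y [0.98 0.17 0.01] open 1.0 F [0.3 1.6 0.3] grip 0.0
cm [ 0.6 -0.4 11.6] deg [ 0.3 -0.4 -0.6]
```

View pics/w1.png

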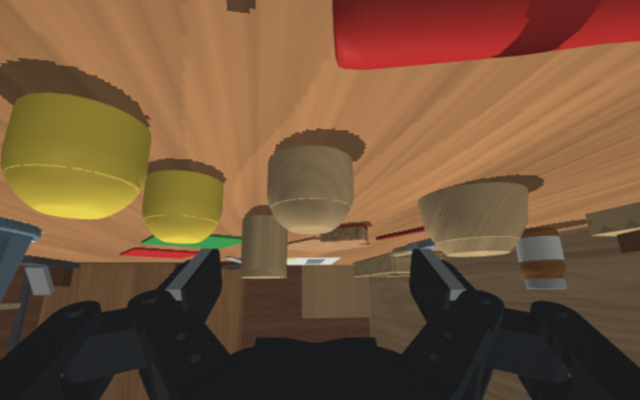

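The wrist view is upside-down. The small bowl at (312,185) is centred between the fingertips at (215,270) and (415,270), and the red screwdriver handle at the top lies clear below the hand. Going in and closing.

```bash
python3 -m handwheel '[[[1,0.6,-0.3,3,0,0,0],[1,0.6,-0.3,6,0,0,0],[1,0.6,-0.3,9,0,0,0],[1,0.6,-0.3,11.6,0,0,0],[1,0.6,-0.3,11.6,0,0,0],[1,0.6,-0.3,11.6,0,0,0]]]' >/dev/null; python3 - <<'E'
from h import *
D=pose([.479,.286,.029],-80,30); D[:3,3]+=.008*D[:3,2]; st(); row(D)
c=camera("wrist"); cv2.imwrite("pics/w2.png",c["frame"])
E
```

```text
t 2.52 q [ 0.72  0.92  1.37 -0.84  1.57  0.88] tcp [0.484 0.263 0.014] z [ 0.15 -0.85 -0.5 ] y [0.98 0.17 0.01] open 1.0 F [ 0.2 -0.3  0.9] grip 0.0
cm [-0.1 -0.1 -0.1] deg [ 0.2 -0.3 -0.5]
```

View pics/w2.png

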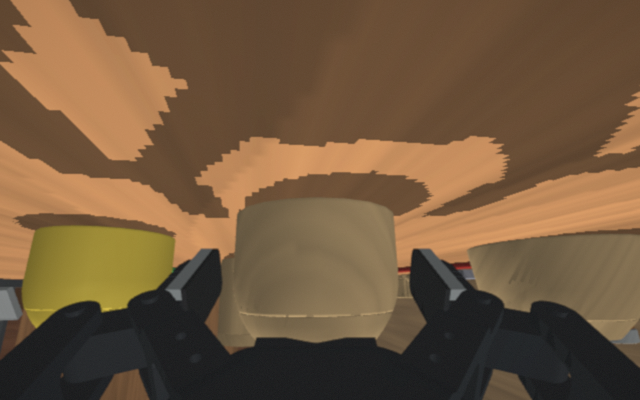

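The small bowl at (316,265) sits midway between the pads at (200,275) and (435,275). Closing the fingers.

```bash
python3 -m handwheel '[[[-1,0,0,0,0,0,0],[-1,0,0,0,0,0,0],[-1,0,0,0,0,0,0],[-1,0,0,0,0,0,0],[-1,0,0,0,0,0,0],[-1,0,0,0,0,0,0]]]' >/dev/null; python3 - <<'E'
from h import *
st(); T,o=tool()
print("world up 12cm in tool cm",(T[:3,:3].T@[0,0,12]).round(1))
E
```

```text
t 3.33 q [ 0.72  0.92  1.37 -0.84  1.57  0.88] tcp [0.483 0.263 0.013] z [ 0.15 -0.85 -0.5 ] y [0.98 0.17 0.01] open 0.76 F [-1.2  3.9  5.3] grip 64.8
world up 12cm in tool cm [-10.4   0.1  -6. ]
```

```bash
python3 -m handwheel '[[[-1,-2,0,-1.2,0,0,0],[-1,-5,0,-3,0,0,0],[-1,-9,0,-5,0,0,0],[-1,-13,0,-7.5,0,0,0],[-1,-17.3,0,-10,0,0,0],[-1,-17.3,0,-10,0,0,0],[-1,-17.3,0,-10,0,0,0]]]' >/dev/null; python3 - <<'E'
from h import *
st(); D=pose([.479,.286,.029],-80,30); D[:3,3]+=.008*D[:3,2]
T,o=tool()
# mid: tool down above open area, y kept; final hover at mat
g=[.577,-.18]
M=np.eye(4); M[:3,:3]=T[:3,:3]@Ax('y',np.radians(60)); M[:3,3]=[.5,.12,.24]; print("mid",ik(M)[1:]); row(M)
for az in (60,70,80):
    H=pose([*g,.16],az,20,-1); print(az,ik(H)[1:]); row(H)
c=camera("top"); cv2.imwrite("pics/t2.png",c["frame"])
E
```

```text
t 4.2 q [ 0.72  0.61  1.42 -0.85  1.75  0.67] tcp [0.481 0.261 0.211] z [ 0.15 -0.85 -0.5 ] y [0.98 0.17 0.01] open 0.75 F [ 0.3  0.2 -1.4] grip 65.9
mid (np.float64(0.8287526020162492), array([ 1.40524590e-03,  2.79828626e-02,  1.75124740e+00,  4.16081793e-03,
        1.35764355e+00, -1.73004361e-01]))
cm [-9.7 -0.6 10.8] deg [-0. 60. -0.]
60 (np.float64(0.8970616966656353), array([-0.96677741,  0.60876995,  1.6829383 ,  1.01871723,  1.64781485,
       -0.82214622]))
cm [-17.    3.   40.7] deg [ -4.  123.4  49.4]
70 (np.float64(0.8638074834348115), array([-0.92803798,  0.68942625,  1.54535337,  0.93030855,  1.76619252,
       -0.83391519]))
cm [-16.9   2.7  40.5] deg [ -2.9 126.2  37.2]
80 (np.float64(0.7455999392383927), array([-0.88375905,  0.76866482,  1.40765788,  0.84755336,  1.88440006,
       -0.85537857]))
cm [-16.8   2.4  40.4] deg [ -1.8 128.2  24.8]
```

```bash
python3 -m handwheel '[[[-1,-9.7,-0.6,10.8,0,60,0],[-1,-9.7,-0.6,10.8,0,60,0],[-1,-9.7,-0.6,10.8,0,60,0],[-1,-9.7,-0.6,10.8,0,60,0],[-1,-9.7,-0.6,10.8,0,60,0],[-1,-9.7,-0.6,10.8,0,60,0],[-1,-9.7,-0.6,10.8,0,60,0],[-1,-9.7,-0.6,10.8,0,60,0]]]' >/dev/null; python3 - <<'E'
from h import *
st(); row(pose([.577,-.18,.18],70,20,-1)); row(pose([.577,-.18,.18],70,55,-1))
E
```

```text
t 5.25 q [ 0.    0.03  1.75  0.    1.35 -0.17] tcp [0.499 0.12  0.24 ] z [ 0.  0. -1.] y [0.99 0.17 0.  ] open 0.75 F [ 0.2  0.8 -1. ] grip 66.4
cm [-29.3   3.4   6.6] deg [-18.1  68.2  26.2]
cm [-29.9   3.    7.5] deg [-9.  34.1 29. ]
```

```bash
python3 -m handwheel '[[[-1,-29.3,3.4,6.6,-18.1,68.2,26.2],[-1,-29.3,3.4,6.6,-18.1,68.2,26.2],[-1,-29.3,3.4,6.6,-18.1,68.2,26.2],[-1,-29.3,3.4,6.6,-18.1,68.2,26.2],[-1,-29.3,3.4,6.6,-18.1,68.2,26.2],[-1,-29.3,3.4,6.6,-18.1,68.2,26.2],[-1,-29.3,3.4,6.6,-18.1,68.2,26.2],[-1,-29.3,3.4,6.6,-18.1,68.2,26.2],[-1,-29.3,3.4,6.6,-18.1,68.2,26.2],[-1,-29.3,3.4,6.6,-18.1,68.2,26.2]]]' >/dev/null; python3 - <<'E'
from h import *
st()
c=camera("scene"); P=pts(c,c["extrinsics"]); f=c["frame"]
T,o=tool(); p=np.array([*(T[:3,3]-.011*T[:3,2]),1]); k=np.linalg.inv(c["extrinsics"])@p; u,v=int(c["fx"]*k[0]/k[2]+c["cx"]),int(c["fy"]*k[1]/k[2]+c["cy"]); print(u,v)
u0,v0=max(u-90,0),max(v-70,0); cr=f[v0:v0+140,u0:u0+180]; cv2.imwrite("pics/s2.png",cv2.resize(cr,None,fx=4,fy=4,interpolation=cv2.INTER_CUBIC)); print(u0,v0)
w=camera("wrist"); cv2.imwrite("pics/w3.png",w["frame"])
E
```

```text
t 6.5 q [-0.92  0.68  1.51  0.94  1.79 -0.8 ] tcp [ 0.585 -0.162  0.176] z [ 0.32  0.88 -0.34] y [ 0.94 -0.34  0.  ] open 0.75 F [ 1.4  0.7 -0.9] grip 66.4
302 219
212 149
```

View pics/s2.png

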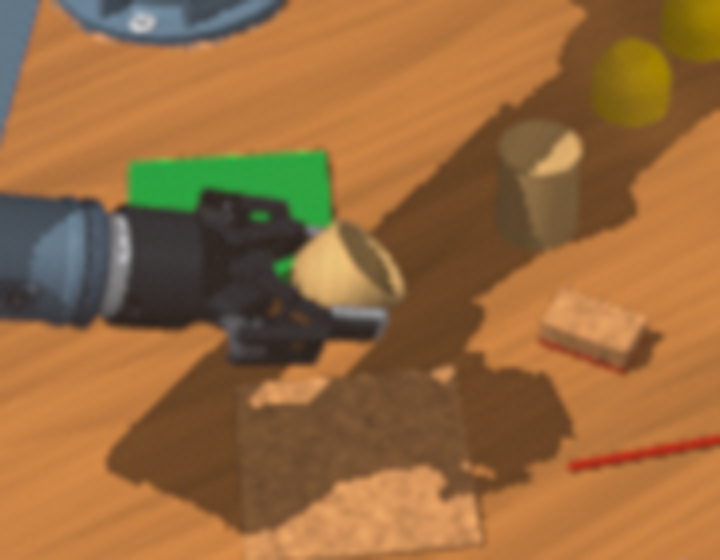

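The bowl at (345,265) in the crop is held firmly with its mouth up and forward, above the mat. Next I lower it until the ball side meets the cork, offset 20 mm forward to allow for the roll back.

```bash
python3 - <<'E'
from h import *
st()
for z in (.07,.041):
    D=pose([.584,-.161,z],70,13,-1); D[:3,3]+=.009*D[:3,2]; row(D); print(ik(D)[:2],D[:3,3].round(3))
E
```

```text
t 6.6 q [-0.92  0.68  1.51  0.94  1.79 -0.8 ] tcp [ 0.585 -0.162  0.176] z [ 0.32  0.88 -0.34] y [ 0.94 -0.34  0.  ] open 0.76 F [-0.1 -0.3 -0.5] grip 66.4
cm [-9.6 -0.2  6.5] deg [-0.   7.   0.3]
(np.True_, np.float64(0.8886811275328668)) [ 0.593 -0.135  0.064]
cm [-12.3  -0.2   7.5] deg [-0.   7.   0.3]
(np.True_, np.float64(0.9072906328578927)) [ 0.593 -0.135  0.035]
```

```bash
python3 -m handwheel '[[[-1,-4,-0.2,4,0,4,0],[-1,-7,-0.2,5.5,0,7,0],[-1,-9.6,-0.2,6.5,0,7,0],[-1,-10.5,-0.2,6.8,0,7,0],[-1,-11.3,-0.2,7.1,0,7,0],[-1,-11.8,-0.2,7.3,0,7,0],[-1,-12,-0.2,7.4,0,7,0],[-1,-12,-0.2,7.4,0,7,0]]]' >/dev/null; python3 - <<'E'
from h import *
st()
D=pose([.584,-.161,.041],70,13,-1); D[:3,3]+=.009*D[:3,2]; row(D)
w=camera("wrist"); cv2.imwrite("pics/w4.png",w["frame"])
E
```

```text
t 7.6 q [-0.9   0.99  1.44  1.    1.74 -0.98] tcp [ 0.593 -0.135  0.037] z [ 0.33  0.92 -0.22] y [ 0.94 -0.34  0.  ] open 0.75 F [-0.1  0.4 -1.2] grip 66.4
cm [-0.2  0.1  0.1] deg [ 0.  -0.1  0.1]
```

View pics/w4.png

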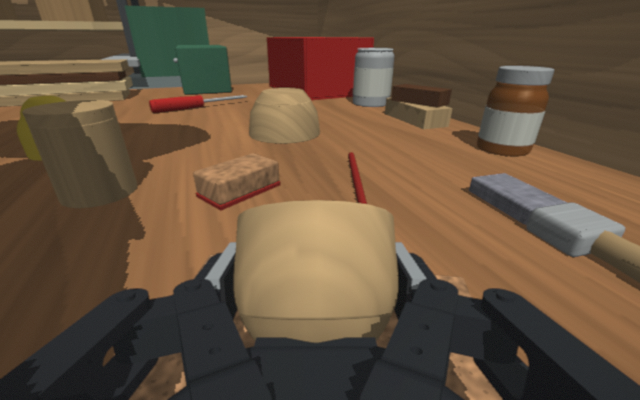

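The bowl is still gripped as before at (315,270). Feeling down in small steps for contact.

```bash
python3 -m handwheel '[[[-1,-0.2,0.1,0.1,0,0,0],[-1,-0.2,0.1,0.1,0,0,0],[-1,-0.3,0.1,0.1,0,0,0],[-1,-0.3,0.1,0.1,0,0,0]]]' | head -5; python3 -c "
from h import *
st()"
```

```text
time_s: 8.15
eef_pos: [0.5935, -0.135, 0.0335]
eef_rot: [-0.357, 0.64, 0.449, 0.511]
wrist_force: [-0.2, -0.1, -0.6]
opening: 0.754
t 8.15 q [-0.9   1.    1.44  1.    1.74 -0.98] tcp [ 0.594 -0.135  0.033] z [ 0.33  0.92 -0.22] y [ 0.94 -0.34  0.  ] open 0.75 F [-0.2 -0.1 -0.6] grip 66.4
```

```bash
python3 -m handwheel '[[[-1,-0.1,0,0,0,0,0],[-1,-0.1,0,0,0,0,0],[-1,-0.1,0,0,0,0,0]]]' | sed -n '2p;4p'; python3 -m handwheel '[[[-1,-0.1,0,0,0,0,0],[-1,-0.1,0,0,0,0,0],[-1,-0.1,0,0,0,0,0]]]' | sed -n '2p;4p'
```

```text
eef_pos: [0.5935, -0.1352, 0.0326]
wrist_force: [-0.7, -0.5, -0.2]
eef_pos: [0.5935, -0.1355, 0.0316]
wrist_force: [0.2, -0.2, -0.6]
```

Within a millimetre or two of contact, so I open gently and wait.

```bash
python3 -m handwheel '[[[0.6,0,0,0,0,0,0],[0.65,0,0,0,0,0,0],[0.75,0,0,0,0,0,0],[0.85,0,0,0,0,0,0],[1,0,0,0,0,0,0],[1,0,0,0,0,0,0],[1,0,0,0,0,0,0],[1,0,0,0,0,0,0],[1,0,0,0,0,0,0],[1,0,0,0,0,0,0]]]' >/dev/null; python3 - <<'E'
from h import *
st(); w=camera("wrist"); cv2.imwrite("pics/w5.png",w["frame"])
E
```

```text
t 10.15 q [-0.9   1.    1.44  1.    1.73 -0.98] tcp [ 0.593 -0.136  0.032] z [ 0.33  0.92 -0.22] y [ 0.94 -0.34  0.  ] open 1.0 F [-0.4 -1.6  0.7] grip 0.0
```

View pics/w5.png

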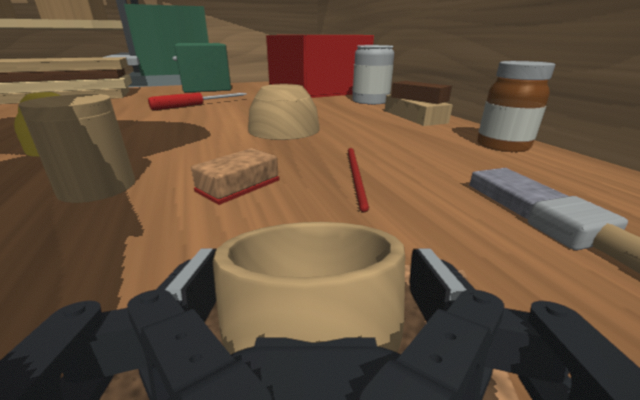

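The bowl has rolled on to its foot, mouth up at (310,285), between the open fingers. Drawing back slowly along the tool.

```bash
python3 -m handwheel '[[[1,0,-0.1,-0.7,0,0,0],[1,0,-0.1,-1.5,0,0,0],[1,0,-0.1,-2.5,0,0,0],[1,0,-0.1,-3.5,0,0,0],[1,0,-0.1,-5,0,0,0],[1,0,-0.1,-7,0,0,0],[1,0,-0.1,-10,0,0,0],[1,0,-0.1,-13,0,0,0],[1,0,-0.1,-15,0,0,0],[1,0,-0.1,-15,0,0,0]]]' >/dev/null; python3 - <<'E'
from h import *
st(); c=camera("top"); P=pts(c,c["extrinsics"]); f=c["frame"]
p=P[95:200,340:430].reshape(-1,3); p=p[(p[:,2]>.045)&(p[:,2]<.075)&(np.hypot(p[:,0]-.577,p[:,1]+.18)<.075)]
print(len(p),p.min(0).round(3),p.max(0).round(3),"centre",((p.min(0)+p.max(0))/2).round(3),"rim z",np.percentile(p[:,2],[10,50,90]).round(3))
cv2.imwrite("pics/t3.png",cv2.resize(f[90:210,200:440],None,fx=3,fy=3,interpolation=cv2.INTER_CUBIC))
E
```

```text
t 11.45 q [-1.08  1.03  1.27  0.88  1.92 -0.94] tcp [ 0.542 -0.275  0.065] z [ 0.34  0.91 -0.22] y [ 0.94 -0.34  0.  ] open 1.0 F [-0.3  0.4 -0.4] grip 0.0
174 [ 0.543 -0.213  0.045] [ 0.608 -0.148  0.066] centre [ 0.576 -0.181  0.056] rim z [0.049 0.059 0.062]
```

View pics/t3.png

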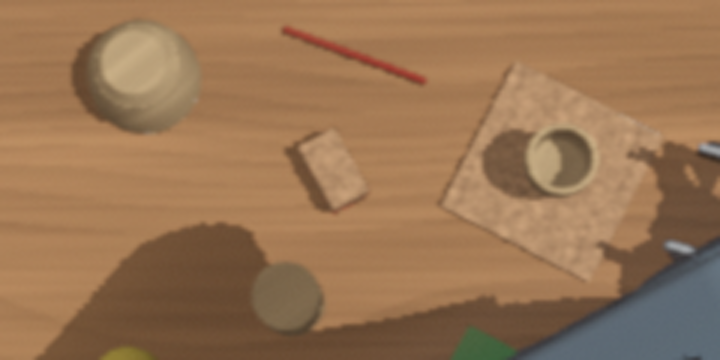

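The bowl stands mouth-up at the mat's middle: centre (0.576, -0.181) and rim at 60 mm, as expected. The fingers are clear, and the big bowl and tumbler have not moved.

```bash
python3 -c "
from h import *
print(ctrl.hand_in())"
```

```text
the job is handed in; nothing more can be done
None
```

The small bowl stands mouth-up on its foot, centred on the cork mat to within a few millimetres. The big bowl and the tumbler were left where they stood, and the job is handed in at about 11.5 s of the 48 s allowed; the hand-in returned no verdict.

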